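# Stand up the fallen cup and hold the packing case open

## Robot

A 6-joint arm with a two-finger parallel gripper is mounted at the origin on the work surface. World frame = base frame: x ahead of the robot, y to its left, z up, the work surface at z = 0. Lengths are in mm, angles in rad, forces in N, time in s.
With the tool pointing down it reaches from about 400 to 925 mm from the base axis. Payload 12.5 kg.
Tool frame: the origin (TCP) lies midway between the tips of the shut fingers; the grasp point (between the pads) lies 19 mm behind it (env.pinch_z is the z of the grasp point in the tool frame, in mm); z points along the fingers, y is the line along which they close (so a half turn about z gives the same grasp; the last joint's range is limited). The gripper opens to 95 mm and grips with 3 to 60 N. Pads are 20 mm wide; open, the fingers measure 119 mm over their backs; the gripper's body (75 mm by 180 mm) begins 59 mm behind the grasp point.
Start: joints at [-1.282, 0.491, 1.559, -0, 1.092, -0.106], TCP at [240.414, -576.93, 214.661] pointing down, gripper open.
Joint ranges: [-3.1, 3.1], [-0.84, 2.19], [0.05, 2.79], [-1.13, 4.28], [0.06, 2.93], [-2.69, 2.69]. Speed limits (rad/s): [2.22, 2.22, 2.79, 3.14, 3.14, 3.14].

## Interface

Orientations are given as [roll, pitch, yaw] about the fixed x, y, z axes, in that order (R = Rz(yaw) Ry(pitch) Rx(roll)).
In Python, from cell import env, eyes gives the robot as it stands.
- The arm moves only by the shell command python3 -m inch 'ROWS'. ROWS is JSON, a list of rows, each a list of 3 entries, a list of its own where there are three numbers: the shift along the tool's x, y, z in units of 60 mm (1.0 is 60 mm), then the turn about the tool's z in units of 5 degrees (1.0 is 5 degrees), then the closure, from -1 (fully open) to 1 (shut). In form: [[[tx, ty, tz], turn, claw], ...]. A call has exactly 10 rows; each row shifts and turns the commanded pose from where the row before left it, along the tool's axes as they then stand; what a row does not reach is not made up. A row lasts 1/8 s, in which the tool goes at most 62.5 mm and 10.7 degrees, less where a joint would pass 70% of its speed; a pose out of reach is approached as far as the arm can. A call is refused whole if a number of a shift passes 1 or a number of a turn 1, either way. A call with a gripper value outside its range is refused whole. The fingers move at their own pace and stop on an object; the grip force is fixed at half the most. Time passes only in rows, so rows that do not move let the fingers close, or fill a call up. It gives the time, the measured TCP pose, the force, the opening and the grip force at its end, in the units of the state.
- env.state(): the state, without advancing time (a new reading comes with each control period).
- eyes.read_camera(name): name is "side" or "top"; returns a dict with "pixels" (420x560x3 uint8, red, green, blue), "fx", "fy", "cx", "cy" (pixels), "distortion" ([k1, k2, p1, p2, k3] as OpenCV has them; the pictures are not rectified), "extrinsics" (4x4, takes a point from world to camera coordinates). Camera axes: x right, y down, z forward; pixel columns grow to the right and rows downward; lengths in mm; the calibration is good to about 2 mm. A picture is of the moment at which its call begins. There is no depth.
- env.job_done(): hands the job in; it is judged then, once.
Trained networks look in a picture, given as the dict that the camera call returned (one of the last four; its "shot" number tells which), for a name from the list of things; names that differ only in an ending like _2 or _b are one class to them, and where a whole thing is asked for, a point or a joint stands for the part that bears it (a point fixed in the world has none). Each returns a list of dicts, best first, with "score" (0 to 1); they miss things now and then, are a little off and sometimes report something else, mostly with a low value. They report only what shows in the picture. A call takes as long as a camera call. They do not tell look-alikes from the thing itself.
- eyes.boxes_of(name, picture): "centre" ([row, column] in pixels, amid what is visible of it).
- eyes.cut_out(name, picture): "mask" (420x560 bool, what is visible of it) and "centre" ([row, column] in pixels, amid what is visible of it).
- eyes.spot_point(name, picture): "centre" ([row, column] in pixels: a listed point, or the origin of a listed thing).
The state is a dict: "t": time; "joints": joint angles; "qvel": joint speeds; "tau": joint torques, N m; "eef_pos": TCP position; "tcp_rot": TCP orientation; "ft_force": force on the tool from outside, world axes, zero at the start; "moment": the same for the moment, N m; "opening": opening from 0.0 (shut) to 1.0 (fully open); "grip_force": force on a finger pad.
Only numpy, scipy, OpenCV 4.12 (cv2) and the standard library are available. Lean on these libraries where they do the work, as an engineer would, in place of code of your own. Each camera call takes 0.05 s, during which the arm holds its last target. There are 200 camera calls.

## Task

One of the three cups on the cork board has toppled over: take it up and set it back gently on its foot, mouth up, on the cork board, and let go of it. Then lift the lid of the wooden packing case by its bar handle and hold it open at 60 degrees from shut (give or take five) so that the cups can be loaded; the lid falls shut by itself, so finish with the gripper still holding it there. Leave the other cups and the things on the bench where they are.

Things in the scene. Friction and masses are not known exactly. Their poses are not given: they have to be found in the camera images.
- fallen_cup: the toppled cup: dark blue ceramic, white rim, no handle, 85 mm tall, 65 mm across from 28 mm above the foot up to the rim, below that narrowing to a foot 48 mm across; wall 4 mm, 0.2 kg. The only cup on its side on the cork board; it does not roll by itself. Origin: centre of the foot's underside. z axis: foot to mouth (lying: level, away from the robot within about 40 degrees)
- fallen_cup_rim (a point): centre of the mouth of the toppled cup, 85 mm from its origin along its z axis
- cork_board: the cork board, 260 mm (x) by 320 mm (y) and 4 mm thick, fixed to the bench on one side of the case (left or right); carries the three cups. Origin: centre of its underside, on the bench; the cups stand 4 mm above it
- case: the packing case, light wood, fixed, beside the cork board: 210 mm deep (x) by 300 mm wide (y), rim 110 mm above the bench, a backboard at its far side up to 165 mm; inside, a cardboard divider with six cells and some cups. Origin: centre of its underside, on the bench; x axis away from the robot, from the handle towards the hinge
- lid (a joint): angle of the case's lid in rad: 0 shut, growing as the front edge rises; 60 degrees is 1.047. A wooden lid 304 mm wide, 198 mm from hinge to front edge, 10 mm thick, about 0.45 kg, free-swinging on its far edge. A cleat on it meets the backboard at 1.36 rad (78 degrees), so it never stays open and falls shut from any angle
- lid_hinge (a point): middle of the lid's hinge line, 89.5 mm behind the case's centre (its +x) and 110.5 mm above the bench; the hinge runs along the case's y axis. Turns with the lid: x axis at a shut lid as the case's
- lid_bar (a point): middle of the lid's bar handle: a round steel bar 11 mm thick, 120 mm long, parallel to the hinge, on two thin posts 102 mm apart. Lid shut: 170 mm in front of the hinge line (case's -x), 45 mm above it, 35 mm above the lid's top face, 155 mm above the bench; it moves with the lid. The bar can turn between the fingers as the lid swings
- cup_left: one of the two cups that stand upright on the near half of the cork board, at its left (+y) corner; like the toppled cup. Origin: underside of the foot. To be left standing
- cup_right: the other upright cup on the near half of the cork board, at its right (-y) corner. Origin: underside of the foot. To be left standing
- tape_roll: roll of brown parcel tape lying flat near the robot, 100 mm across, 48 mm high. Origin: underside. To be left alone
- wrapped_a: cup wrapped in brown paper, 73 mm across, 93 mm tall, standing on the bench at the left. Origin: underside. To be left alone
- wrapped_b: cup wrapped in brown paper, 73 mm across, 93 mm tall, standing on the bench at the right. Origin: underside. To be left alone
- upturned_cup: blue cup standing upside down on the bench behind the case and the board, 65 mm across, 85 mm tall. Origin: centre of its mouth, on the bench. To be left alone
- scissors: pair of scissors with black handles lying flat near the robot, 180 mm long, 8 mm thick. Origin: at the pivot, on the bench. To be left alone
There are look-alikes about, which are no part of the job. What is shaped like the fallen_cup but pink, turquoise or yellow is not meant.

How it is judged:
By the outcome, as a careful person would: the job done as asked, in the order asked, and still so for the second after the job is handed in, while the arm keeps its last pose, push and grip.
It also fails if it takes over 69 s, if anything falls off the work surface, if the arm or the gripper's body presses on something with over 40 N, if the wrist force passes 120 N, or if a joint passes its speed limit or range.

## Working session

There is one attempt and no reset: what is moved stays moved. The work goes in short steps, Python scripts to look and compute and a shell command to move; the robot and the scene stay as the last step left them, time stands still between calls to the robot, and variables do not carry over. Pictures are saved under pics/ and viewed, at most 10 in all, crops included, and the job is handed in when it is done.

```bash
ls; mkdir -p pics; cat > h.py <<'E'
import numpy as np, cv2
from cell import env, eyes
from scipy.spatial.transform import Rotation as Ro
def K(p): return np.array([[p['fx'],0,p['cx']],[0,p['fy'],p['cy']],[0,0,1.]])
def ray(p,rc):
    u=cv2.undistortPoints(np.array([[[rc[1],rc[0]]]],float),K(p),np.array(p['distortion'],float))[0,0]
    T=np.array(p['extrinsics']);R=T[:3,:3];o=-R.T@T[:3,3];d=R.T@np.array([u[0],u[1],1]);return o,d/np.linalg.norm(d)
def atz(p,rc,z):
    o,d=ray(p,rc);return o+d*(z-o[2])/d[2]
def tri(p1,a,p2,b):
    o1,d1=ray(p1,a);o2,d2=ray(p2,b)
    s=np.linalg.lstsq(np.c_[d1,-d2],o2-o1,rcond=None)[0];x=o1+d1*s[0];y=o2+d2*s[1];return (x+y)/2,np.linalg.norm(x-y)
def proj(p,X):
    T=np.array(p['extrinsics']);r,_=cv2.Rodrigues(T[:3,:3]);q=cv2.projectPoints(np.array(X,float).reshape(-1,1,3),r,T[:3,3],K(p),np.array(p['distortion'],float))[0][:,0];return q[:,::-1]
E
cat > a.py <<'E'
from h import *
np.set_printoptions(precision=1,suppress=True)
s=eyes.read_camera("side");t=eyes.read_camera("top")
cv2.imwrite("pics/s0.png",s['pixels'][:,:,::-1]);cv2.imwrite("pics/t0.png",t['pixels'][:,:,::-1])
for n in ["fallen_cup","fallen_cup_rim","cork_board","case","lid_hinge","lid_bar","cup_left","cup_right","tape_roll","wrapped_a","upturned_cup","scissors"]:
    A=eyes.spot_point(n,s)[:4];B=eyes.spot_point(n,t)[:4]
    print(n,[(np.round(a['centre']).tolist(),round(a['score'],2)) for a in A],[(np.round(a['centre']).tolist(),round(a['score'],2)) for a in B])
    for a in A[:3]:
        for b in B[:3]:
            x,e=tri(s,a['centre'],t,b['centre'])
            if e<12: print('   ',x,e)
print(s['extrinsics'],t['extrinsics'],env.pinch_z)
E
python3 a.py
```

```text
pics
fallen_cup [([369.0, 320.0], 0.98), ([337.0, 288.0], 0.79), ([226.0, 235.0], 0.73), ([238.0, 304.0], 0.7)] [([294.0, 404.0], 0.93), ([260.0, 238.0], 0.78), ([141.0, 390.0], 0.73), ([202.0, 304.0], 0.6)]
    [ 254.7 -491.7   40.3] 7.8118636991167785
fallen_cup_rim [([316.0, 282.0], 0.88), ([229.0, 212.0], 0.78), ([273.0, 375.0], 0.77), ([347.0, 339.0], 0.66)] [([283.0, 226.0], 0.92), ([276.0, 380.0], 0.85), ([176.0, 301.0], 0.82), ([165.0, 390.0], 0.76)]
    [303.5  73.    4.1] 6.927890130533471
cork_board [([248.0, 301.0], 0.67)] [([203.0, 310.0], 0.71), ([239.0, 341.0], 0.69), ([141.0, 251.0], 0.59)]
    [ 553.2 -203.1  -19.8] 7.501606061986975
case [] [([205.0, 188.0], 0.61)]
lid_hinge [([162.0, 263.0], 0.69)] [([176.0, 182.0], 0.96)]
    [637.9 191.4 116. ] 9.01436941169115
lid_bar [] [([261.0, 112.0], 0.64), ([205.0, 307.0], 0.25)]
cup_left [] []
cup_right [([273.0, 295.0], 0.67)] [([238.0, 341.0], 0.82)]
    [ 435.7 -302.3   14.5] 2.2531187677053444
tape_roll [([299.0, 248.0], 0.77)] []
wrapped_a [([316.0, 326.0], 0.63)] [([236.0, 397.0], 0.81), ([261.0, 112.0], 0.8), ([301.0, 160.0], 0.67)]
    [ 434.8 -489.8  -21.3] 8.119553349506852
upturned_cup [([193.0, 313.0], 0.58)] [([142.0, 249.0], 0.91)]
    [765.4 -10.   13.4] 6.485621828124867
scissors [] [([300.0, 160.0], 0.72)]
[[   0.8   -0.6    0.  -467. ]
 [  -0.4   -0.6   -0.7  247.8]
 [   0.4    0.6   -0.7 1472.4]
 [   0.     0.     0.     1. ]] [[  -0.    -1.    -0.   -60.3]
 [  -1.     0.    -0.1  530.2]
 [   0.1    0.    -1.  1526. ]
 [   0.     0.     0.     1. ]] -18.8
```

View pics/s0.png

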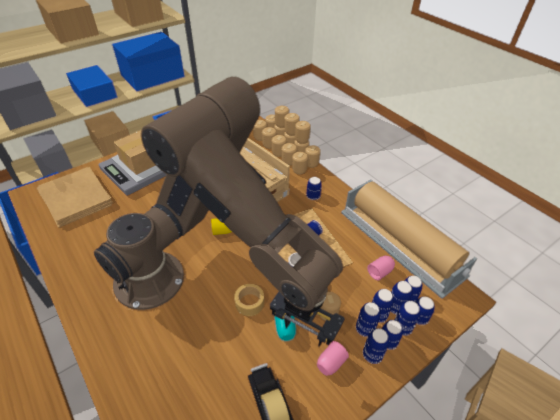

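View pics/t0.png

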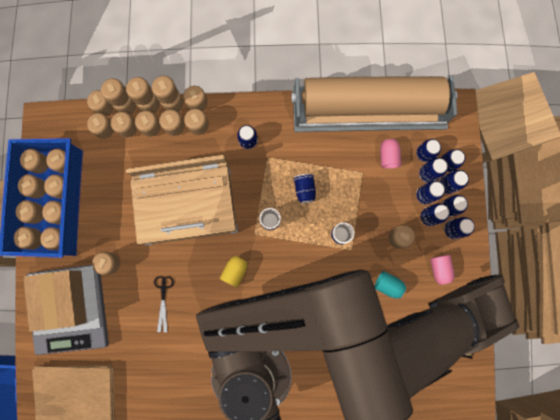

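Top view: the fallen cup lies dark blue on the cork board at about (188,305). The standing cups are at (217,269) and (232,343). The case is on the left, with its bar at about (226,183).

These could be mistaken for the fallen cup:
- yellow (270,234)
- pink (153,390) and (269,442)
- turquoise (285,391)
- upturned blue (136,247)
- the blue group at about (190,440)

Only (188,305) is blue, lying down and on the cork. In the side view the arm hides most of the board. I'll check with one close crop.

```bash
cat > b.py <<'E'
from h import *
np.set_printoptions(precision=1,suppress=True)
t=eyes.read_camera("top")
c=t['pixels'][140:260,110:380,::-1];cv2.imwrite("pics/c0.png",cv2.resize(c,(800,356),interpolation=cv2.INTER_CUBIC))
for m in eyes.cut_out("fallen_cup",t):
    k=np.array(m['mask']); 
    r,cc=m['centre']
    if 150<r<215 and 270<cc<340:
        pts=np.argwhere(k); rect=cv2.minAreaRect(pts.astype(np.float32)); print(rect, m['score'],[atz(t,q,36.5)[:2] for q in cv2.boxPoints(rect)], atz(t,rect[0],36.5))
for n,z in [("fallen_cup",36.5),("fallen_cup_rim",36.5),("cup_left",4),("cup_right",4),("cork_board",0),("lid_bar",155),("lid_hinge",110.5),("case",0)]:
    print(n,[(np.round(a['centre'],1).tolist(),round(a['score'],2),atz(t,a['centre'],z)[:2]) for a in eyes.spot_point(n,t)])
for n,z in [("lid_bar",155),("cork_board",4),("cup_left",50)]:
  for a in eyes.cut_out(n,t)[:3]: 
    pts=np.argwhere(a['mask']).astype(np.float32);rect=cv2.minAreaRect(pts);print(n,a['score'],rect,[atz(t,q,z)[:2] for q in cv2.boxPoints(rect)])
E
python3 b.py
```

```text
((187.99998474121094, 304.9999694824219), (26.945295333862305, 18.994224548339844), 6.34019136428833) 0.58 [array([ 645. , -215.6]), array([ 639.6, -154.4]), array([ 552.2, -161.4]), array([ 557.5, -222.1])] [ 598.4 -188.4   36.5]
fallen_cup [([293.6, 397.8], 0.97, array([ 253.7, -472.3])), ([139.1, 389.5], 0.85, array([ 754.6, -471.7])), ([258.4, 240.0], 0.71, array([377.8,  24.3])), ([202.7, 308.3], 0.62, array([ 550.5, -197.4])), ([282.5, 444.1], 0.6, array([ 283.2, -624.6]))]
fallen_cup_rim [([255.1, 440.9], 0.95, array([ 370.9, -618.6])), ([167.9, 386.9], 0.89, array([ 658.4, -457.2])), ([175.6, 301.8], 0.83, array([ 639.2, -179.4])), ([282.5, 228.3], 0.72, array([302.6,  62.6])), ([277.5, 376.6], 0.72, array([ 306.6, -406.5]))]
cup_left [([225.1, 270.7], 0.69, array([484.4, -75. ]))]
cup_right [([242.9, 339.3], 0.67, array([ 421., -296.]))]
cork_board [([203.2, 308.9], 0.81, array([ 553.7, -201.8]))]
lid_bar [([226.3, 184.5], 0.96, array([472.9, 178.4]))]
lid_hinge [([173.8, 178.5], 0.94, array([640.8, 205.8]))]
case [([207.6, 187.7], 0.68, array([549.1, 197.3]))]
lid_bar 0.87 ((204.78794860839844, 182.25848388671875), (66.54901885986328, 100.49724578857422), 8.226722717285156) [array([655.3,  49.2]), array([620.4, 352.8]), array([420.5, 321. ]), array([456.9,  23.4])]
cork_board 0.88 ((203.0670928955078, 308.6692810058594), (98.82305908203125, 78.75826263427734), 80.90972137451172) [array([713.3, -65. ]), array([456.3, -19. ]), array([ 397.7, -334. ]), array([ 652.9, -386.4])]
cork_board 0.73 ((262.5, 105.5), (27.0, 23.0), 90.0) [array([411.5, 520.1]), array([335.4, 519.3]), array([334.5, 426.6]), array([410.1, 427. ])]
cork_board 0.6 ((303.0, 163.5), (19.0, 56.0), 90.0) [array([329.9, 309. ]), array([148.9, 310.3]), array([148.6, 247.8]), array([329. , 246.1])]
cup_left 0.58 ((218.5, 269.5), (21.0, 21.0), 90.0) [array([535.5, -39.7]), array([468.7, -38.4]), array([ 467.1, -104.6]), array([ 533.9, -106.3])]
```

View pics/c0.png

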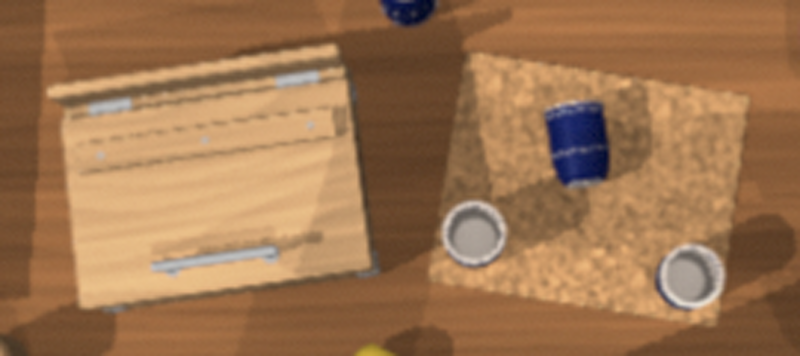

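The crop shows the blue cup lying at crop (577,145) on the cork. Its white rim is at the far end (577,105) and its grey foot at the near end (590,183). No look-alike lies on the board. Next I'll get the tool axes so I can move the arm out of the side view.

```bash
cat > go.py <<'E'
import sys
from h import *
np.set_printoptions(precision=3,suppress=True)
# usage: go.py x y z yawclose(deg direction of closing line, nan keep) ; z = grasp point height
s=env.state();R=Ro.from_euler('xyz',s['tcp_rot']).as_matrix();p=np.array(s['eef_pos']);g=p+R@[0,0,env.pinch_z]
print('t',s['t'],'tcp',p,'grasp',g,'close dir deg',np.degrees(np.arctan2(R[1,1],R[0,1])),'j',np.array(s['joints']),'F',np.array(s['ft_force']),'op',s['opening'],s['grip_force'])
if len(sys.argv)>3:
    d=np.array(list(map(float,sys.argv[1:4])))-g
    print('shift units in tool axes now',R.T@d/60, 'turned-frame basis follows')
    if len(sys.argv)>4:
        a=np.degrees(np.arctan2(R[1,1],R[0,1])); w=(float(sys.argv[4])-a+90)%180-90
        R2=R@Ro.from_euler('z',-w,degrees=True).as_matrix()
        print('turn units',-w/5,'-> check close dir',np.degrees(np.arctan2(R2[1,1],R2[0,1])),'shift units after turn',R2.T@d/60)
E
python3 go.py 500 80 320
```

```text
t 1.95 tcp [ 240.413 -576.93   214.655] grasp [ 240.412 -576.928  233.455] close dir deg -67.3809010121774 j [-1.282  0.491  1.559 -0.     1.092 -0.106] F [ 0.084 -0.053 -0.208] op 1.00240224556546 0.0
shift units in tool axes now [ 8.205 -8.443 -1.443] turned-frame basis follows
```

```bash
python3 -m inch '[[[0.7,-0.4,-0.2],0,-1],[[0.7,-0.5,-0.2],0,-1],[[0.6,-0.6,-0.2],0,-1],[[0.6,-0.6,-0.2],0,-1],[[0.6,-0.6,-0.2],0,-1],[[0.6,-0.6,-0.1],0,-1],[[0.6,-0.6,-0.1],0,-1],[[0.6,-0.6,-0.1],0,-1],[[0.6,-0.6,-0.1],0,-1],[[0.6,-0.6,-0.1],0,-1]]'; python3 go.py 500 80 320
cat > c.py <<'E'
from h import *
import sys
np.set_printoptions(precision=1,suppress=True)
s=eyes.read_camera("side");t=eyes.read_camera("top")
cv2.imwrite("pics/s%s.png"%sys.argv[1],s['pixels'][:,:,::-1]);cv2.imwrite("pics/t%s.png"%sys.argv[1],t['pixels'][:,:,::-1])
for n in ["fallen_cup","fallen_cup_rim","cup_left","cup_right","lid_hinge","lid_bar","cork_board"]:
    A=eyes.spot_point(n,s)[:6];B=eyes.spot_point(n,t)[:6]
    for a in A:
        for b in B:
            x,e=tri(s,a['centre'],t,b['centre'])
            if e<15 and -30<x[2]<190: print(n,np.array(a['centre']),np.array(b['centre']),x,e)
E
python3 c.py 1
```

```text
t: 3.2
eef_pos: [452.7, -116.6, 305.1]
tcp_rot: [3.141, -0.0, 0.395]
ft_force: [0.1, 0.5, 0.4]
opening: 1.002
grip_force: 0.0
t 3.2 tcp [ 452.669 -116.553  305.068] grasp [ 452.658 -116.547  323.868] close dir deg -67.38470693598823 j [-0.393  0.171  1.795 -0.     1.175  0.783] F [0.135 0.519 0.431] op 1.0018538460091042 0.0
shift units in tool axes now [ 1.988 -2.721  0.064] turned-frame basis follows
fallen_cup [239.6 300.8] [203.3 306.1] [ 552.2 -192.1   18.3] 2.445434716061481
fallen_cup [333.3 289.9] [291.6 399.8] [ 265.3 -482.9   35.4] 13.385466783182945
fallen_cup [226.6 234.9] [258.3 239.7] [381.9  25.6   9.8] 6.904548290313365
fallen_cup_rim [314.2 282.7] [277.9 378.6] [ 301.7 -414.1   21.5] 7.19851067536748
fallen_cup_rim [226.9 212.2] [283.5 227.3] [301.8  65.7  24.6] 5.886275578518001
fallen_cup_rim [273.1 375.5] [166.2 390.6] [ 670.2 -476.    19.2] 6.562650763922482
fallen_cup_rim [348.4 338.5] [256.1 440.1] [ 365.7 -615.4   32.9] 5.262411999544816
cup_right [272.7 292.7] [239.6 339.5] [ 431.6 -295.9   15.2] 1.2495586418986677
cork_board [246.8 302.5] [199.7 308.5] [ 565.  -200.1  -26.2] 9.511634578311076
```

```bash
python3 -m inch '[[[0.4,-0.6,0],0.3,-1],[[0.4,-0.6,0],0.3,-1],[[0.4,-0.6,-0.2],0.3,-1],[[0.4,-0.6,-0.4],0.3,-1],[[0.3,-0.6,-0.4],0.3,-1],[[0.2,-0.5,-0.4],0.3,-1],[[0,-0.3,-0.3],0.3,-1],[[0,0,0],0.3,-1],[[0,0,0],0.3,-1],[[0,0,0],0.3,-1]]'; python3 c.py 2
python3 - <<'E'
import cv2
s=cv2.imread('pics/s2.png');t=cv2.imread('pics/t2.png')
a=cv2.resize(s[150:300,190:390],(800,600),interpolation=cv2.INTER_CUBIC)
cv2.imwrite('pics/sc2.png',a)
E
```

```text
t: 5.25
eef_pos: [498.6, 138.7, 405.8]
tcp_rot: [3.141, 0.001, 0.13]
ft_force: [0.1, 0.0, 0.5]
opening: 0.997
grip_force: 0.0
fallen_cup [367.5 318.6] [284.  446.7] [ 274.7 -628.1   43.1] 8.853108193645335
fallen_cup [334.8 289.1] [291.5 402.8] [ 262.2 -489.2   39.9] 5.307833407211874
fallen_cup [261.  389.4] [140.  390.6] [ 750.8 -474.9   29.8] 5.887814928608952
fallen_cup [236.5 301.3] [202.7 305.6] [ 553.2 -190.3   34.3] 5.320593464926557
fallen_cup [224.9 231. ] [258.5 240.3] [374.   26.1  25.7] 8.47425230658611
fallen_cup_rim [349.6 340.6] [259.7 437.7] [ 362.5 -615.3   25.5] 14.412230019710403
fallen_cup_rim [272.1 374.7] [166.8 391.6] [ 664.9 -475.9   29.9] 4.377567156146252
fallen_cup_rim [224.4 317.7] [178.  301.7] [ 636.6 -182.6   42.4] 14.92112444824547
fallen_cup_rim [226.9 211.5] [282.7 225.1] [303.5  74.   16. ] 4.037616323487837
lid_hinge [160.3 263.2] [172.4 179.7] [647.1 199.7 114.2] 6.1972189416476064
cork_board [247.  302.8] [204.5 306.3] [ 557.1 -197.2  -26.7] 9.049315198662551
```

View pics/sc2.png

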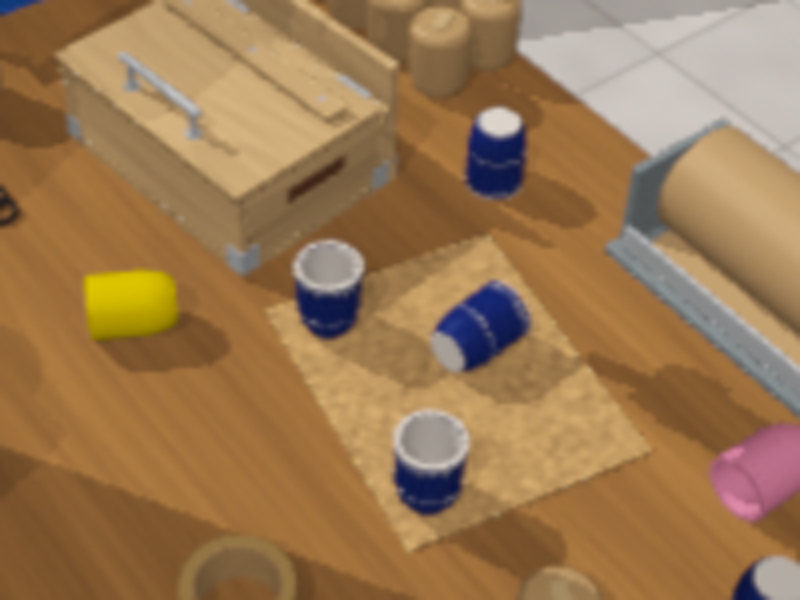

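The side crop shows the cup's grey foot at crop (450,350) and its rim at (512,298). The cups stand at (330,290) and (430,460), and the bar runs from (124,57) to (197,110). Next I'll fit a cup model to the masks in both views and triangulate the bar.

```bash
cat > fit.py <<'E'
from h import *
from scipy.optimize import minimize
np.set_printoptions(precision=1,suppress=True)
s=eyes.read_camera("side");t=eyes.read_camera("top")
def m(p,r,c):
    L=[a for a in eyes.cut_out("fallen_cup",p) if np.hypot(a['centre'][0]-r,a['centre'][1]-c)<18]
    print(len(L),[a['score'] for a in L]);return L[0]['mask'].astype(np.uint8) if L else None
V=[(p,k) for p,k in ((s,m(s,232,310)),(t,m(t,188,305))) if k is not None]
th=np.linspace(0,2*np.pi,40)
def pts(x,y,z,yaw):
    a=np.array([np.cos(yaw),np.sin(yaw),0]);b=np.array([-a[1],a[0],0]);P=[]
    for h,r in((0,24),(28,32.5),(85,32.5)): P+=[np.array([x,y,z])+a*h+r*(b*np.cos(q)+np.array([0,0,1])*np.sin(q)) for q in th]
    return P
def cost(v,zfix=None):
    x,y,z,w=v; e=0
    for p,k in V:
        q=proj(p,pts(x,y,z,w/50))[:,::-1]; S=8
        hull=cv2.convexHull((q*S+S/2-.5).astype(np.float32)).round().astype(np.int32)
        r0,c0=160,270; n=110
        im=np.zeros((n*S,n*S),np.uint8);cv2.fillConvexPoly(im,hull-np.array([c0*S,r0*S],np.int32),1)
        mk=cv2.resize(k[r0:r0+n,c0:c0+n],None,fx=S,fy=S,interpolation=cv2.INTER_NEAREST)
        e+=(im^mk).sum()/S/S
    return e
o=minimize(cost,[553,-193,36,7],method='Nelder-Mead',options=dict(initial_simplex=np.array([[553,-193,36,7],[563,-193,36,7],[553,-185,36,7],[553,-193,44,7],[553,-193,36,14]])))
x,y,z,w=o.x;w/=50;print('cup',o.x[:3],'yaw',np.degrees(w),'resid',o.fun)
for d in(75,78): print(d,x+d*np.cos(w),y+d*np.sin(w))
L,e1=tri(s,(164.25,221),t,(230.4,161.3));Rr,e2=tri(s,(177.5,239.3),t,(225,203.8))
print('bar',L,e1,Rr,e2,'mid',(L+Rr)/2,'len',np.linalg.norm(L-Rr),'dir',np.degrees(np.arctan2(L[1]-Rr[1],L[0]-Rr[0])))
E
python3 fit.py; python3 go.py 628 -182 37 -82
```

```text
1 [0.64]
1 [0.95]
cup [ 555.5 -194.7   30.3] yaw 7.576774449299294 resid 57.90625
75 629.8680069041208 -184.84550239112815
78 632.8418141158338 -184.44993865724578
bar [465.5 248.9 146.5] 5.761010770767319 [476.3 119.5 158.9] 2.658516428135054 mid [470.9 184.2 152.7] len 130.38165979744184 dir 94.75566462123332
t 6.25 tcp [498.582 139.45  406.625] grasp [498.581 139.452 425.425] close dir deg -82.37635957205246 j [ 0.145  0.191  1.506 -0.     1.445  1.583] F [0.447 0.074 0.2  ] op 1.0003077989361773 0.0
shift units in tool axes now [1.427 5.596 6.474] turned-frame basis follows
turn units -0.07527191441049297 -> check close dir -81.99999999867713 shift units after turn [1.39  5.605 6.474]
```

```bash
python3 -m inch '[[[0.2,0.6,0.4],0,-1],[[0.2,0.6,0.4],0,-1],[[0.2,0.6,0.4],0,-1],[[0.2,0.6,0.4],0,-1],[[0.2,0.6,0.5],0,-1],[[0.2,0.6,0.5],0,-1],[[0.2,0.6,0.6],0,-1],[[0.05,0.6,0.6],0,-1],[[0,0.6,0.6],0,-1],[[0,0.2,0.5],0,-1]]'; python3 go.py 630 -184.5 37 -82
```

```text
t: 7.5
eef_pos: [629.2, -184.0, 110.9]
tcp_rot: [-3.141, 0.001, 0.131]
ft_force: [0.0, 0.6, 0.6]
opening: 1.001
grip_force: 0.0
t 7.5 tcp [ 629.242 -184.044  110.851] grasp [ 629.254 -184.045  129.651] close dir deg -82.47507820080232 j [-0.385  0.643  1.58  -0.     0.92   1.054] F [0.045 0.626 0.631] op 1.001496296725803 0.0
shift units in tool axes now [0.012 0.009 1.544] turned-frame basis follows
turn units -0.09501564016046302 -> check close dir -82.00000009785491 shift units after turn [0.012 0.009 1.544]
```

```bash
python3 -m inch '[[[0,0,0.5],0,-1],[[0,0,0.5],0,-1],[[0,0,0.35],0,-1],[[0,0,0.2],0,-1],[[0,0,0],0,-1],[[0,0,0],0,0],[[0,0,0],0,0.2],[[0,0,0],0,0.3],[[0,0,0],0,0.4],[[0,0,0],0,0.4]]'; python3 fit.py
```

```text
t: 8.75
eef_pos: [629.7, -182.2, 19.9]
tcp_rot: [3.141, -0.001, 0.133]
ft_force: [0.1, 0.2, 1.6]
opening: 0.672
grip_force: 29.9
1 [0.6]
0 []
cup [ 566.4 -186.8   12.3] yaw 15.169023593021198 resid 52.515625
75 638.7406293915435 -167.1336739658887
78 641.6361037019424 -166.34867172524224
bar [465.5 248.9 146.5] 5.761010770767319 [476.3 119.5 158.9] 2.658516428135054 mid [470.9 184.2 152.7] len 130.38165979744184 dir 94.75566462123332
```

```bash
python3 -m inch '[[[0,0,-0.2],0,0.4],[[0,0,-0.2],0,0.4],[[0,0,-0.3],0,0.4],[[0,0,-0.3],0,0.4],[[0,0,-0.3],0,0.4],[[0,0,-0.2],0,0.4],[[0,0,0],0,0.4],[[0,0,0],0,0.4],[[0,0,0],0,0.4],[[0,0,0],0,0.4]]'; python3 - <<'E'
from h import *
s=eyes.read_camera("side");t=eyes.read_camera("top")
a=cv2.resize(s['pixels'][170:290,250:370,::-1],(480,480),interpolation=cv2.INTER_CUBIC);b=cv2.resize(t['pixels'][140:240,250:330,::-1],(320,400),interpolation=cv2.INTER_CUBIC)
o=np.zeros((480,800,3),np.uint8);o[:,:480]=a;o[:400,480:]=b;cv2.imwrite('pics/l3.png',o)
E
```

```text
t: 10.2
eef_pos: [629.2, -182.1, 109.1]
tcp_rot: [-3.141, 0.001, 0.133]
ft_force: [0.3, 0.2, -3.1]
opening: 0.673
grip_force: 29.9
```

View pics/l3.png

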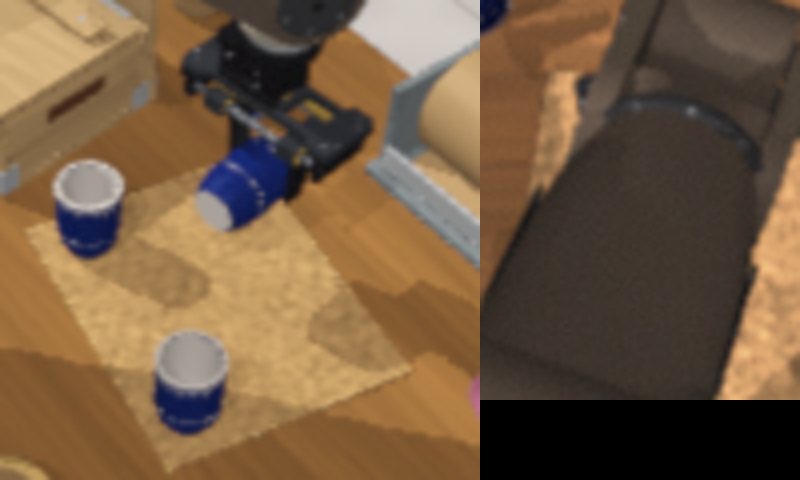

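The cup is lifted but still level: its foot at (215,210) faces the camera, so pad friction keeps it from swinging down. I'll go back low and try a lighter grip, so the foot can sink while the rim is held.

```bash
python3 -m inch '[[[0,0,0.3],0,0.4],[[0,0,0.3],0,0.4],[[0,0,0.3],0,0.4],[[0,0,0.2],0,0.4],[[0,0,0.15],0,0.4],[[0,0,0],0,0.1],[[0,0,0],0,-0.1],[[0,0,0],0,-0.25],[[0,0,0],0,-0.3],[[0,0,0],0,-0.33]]'; python3 go.py
```

```text
t: 11.55
eef_pos: [629.4, -182.1, 34.8]
tcp_rot: [3.141, -0.0, 0.133]
ft_force: [0.4, -0.1, -1.7]
opening: 0.669
grip_force: 29.9
t 11.55 tcp [ 629.415 -182.108   34.842] grasp [ 629.41  -182.105   53.642] close dir deg -82.37908057983539 j [-0.382  0.739  1.628 -0.     0.774  1.056] F [ 0.351 -0.126 -1.731] op 0.6687675896282368 29.917174401925877
```

```bash
python3 -m inch '[[[0,0,0],0,-0.33],[[0,0,0],0,-0.335],[[0,0,0],0,-0.335],[[0,0,0],0,-0.335],[[0,0,0],0,-0.34],[[0,0,0],0,-0.34],[[0,0,0],0,-0.34],[[0,0,0],0,-0.34],[[0,0,0],0,-0.34],[[0,0,0],0,-0.34]]'; python3 go.py|cut -c1-60
```

```text
t: 12.8
eef_pos: [629.4, -182.1, 34.6]
tcp_rot: [3.142, -0.0, 0.133]
ft_force: [-0.1, -0.8, -1.9]
opening: 0.672
grip_force: 18.4
t 12.8 tcp [ 629.397 -182.098   34.62 ] grasp [ 629.396 -182
```

Grip force does fall off near the contact width (18 N at -0.34). I'll ease it further.

```bash
python3 -m inch '[[[0,0,0],0,-0.342],[[0,0,0],0,-0.342],[[0,0,0],0,-0.344],[[0,0,0],0,-0.344],[[0,0,0],0,-0.344],[[0,0,0],0,-0.344],[[0,0,0],0,-0.344],[[0,0,0],0,-0.344],[[0,0,0],0,-0.344],[[0,0,0],0,-0.344]]'; cat > v.py <<'E'
from h import *
import sys
s=eyes.read_camera("side")
a=cv2.resize(s['pixels'][180:280,270:360,::-1],(540,600),interpolation=cv2.INTER_CUBIC)
cv2.imwrite('pics/v%s.png'%sys.argv[1],a)
for n in("fallen_cup","fallen_cup_rim"):
    print(n,[(np.round(q['centre'],1).tolist(),round(q['score'],2)) for q in eyes.spot_point(n,s) if 190<q['centre'][0]<265 and 270<q['centre'][1]<360])
E
python3 v.py 4
```

```text
t: 14.05
eef_pos: [629.4, -182.1, 34.7]
tcp_rot: [3.141, -0.0, 0.133]
ft_force: [0.6, 1.0, 0.1]
opening: 0.675
grip_force: 5.4
fallen_cup [([237.4, 300.7], 0.71)]
fallen_cup_rim [([222.6, 316.5], 0.78)]
```

```bash
python3 -m inch '[[[0,0,-0.05],0,-0.344],[[0,0,-0.05],0,-0.344],[[0,0,-0.05],0,-0.344],[[0,0,-0.05],0,-0.344],[[0,0,-0.05],0,-0.344],[[0,0,-0.05],0,-0.344],[[0,0,-0.05],0,-0.344],[[0,0,0],0,-0.344],[[0,0,0],0,-0.344],[[0,0,0],0,-0.344]]';python3 v.py 5
```

```text
t: 15.45
eef_pos: [629.3, -182.1, 55.5]
tcp_rot: [-3.142, 0.0, 0.133]
ft_force: [-0.2, 0.6, 0.1]
opening: 0.672
grip_force: 0.0
fallen_cup [([236.2, 303.7], 0.54)]
fallen_cup_rim [([224.1, 319.5], 0.77)]
```

View pics/v5.png

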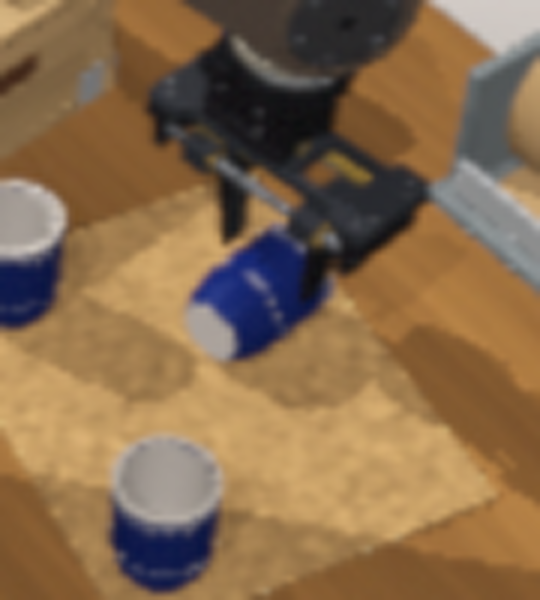

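The cup slipped out and lies flat on the board again, foot at (212,330) in this crop. A grip nearer the rim (shorter pad overlap, longer lever) at about 12 N should let it swing. I'll back off for a clear re-measurement.

```bash
python3 -m inch '[[[0,0,-0.9],0,-1],[[0,0,-0.9],0,-1],[[0,-0.6,-0.4],0,-1],[[0,-0.9,0],0,-1],[[0,-0.9,0],0,-1],[[0,-0.9,0],0,-1],[[0,-0.9,0],0,-1],[[0,-0.9,0],0,-1],[[0,0,0],0,-1],[[0,0,0],0,-1]]'; sed -i 's/^o=minimize/for q in (1,2):\n  pass\no=minimize/' fit.py; cat >> fit.py <<'E'
for zz in (36.5,):
    f=lambda v:cost([v[0],v[1],zz,v[2]]); o=minimize(f,[x,y,w*50],method='Nelder-Mead',options=dict(initial_simplex=np.array([[x,y,w*50],[x+8,y,w*50],[x,y+8,w*50],[x,y,w*50+7]])))
    x,y,w=o.x;w/=50;print('zfix',o.x[:2],np.degrees(w),o.fun,'rim',x+85*np.cos(w),y+85*np.sin(w))
V=V[1:];o=minimize(f,[x,y,w*50],method='Nelder-Mead',options=dict(initial_simplex=np.array([[x,y,w*50],[x+8,y,w*50],[x,y+8,w*50],[x,y,w*50+7]])))
x,y,w=o.x;w/=50;print('top only',o.x[:2],np.degrees(w),o.fun,'rim',x+85*np.cos(w),y+85*np.sin(w))
# colour: extreme blue/white extents in top for orientation
E
python3 fit.py
```

```text
t: 16.85
eef_pos: [588.8, 121.1, 187.6]
tcp_rot: [3.141, 0.0, 0.134]
ft_force: [-0.6, -0.2, -0.3]
opening: 1.001
grip_force: 0.0
1 [0.74]
1 [0.68]
cup [ 573.4 -191.5   32.8] yaw 8.666632410576893 resid 82.703125
75 647.584467146002 -180.21465951209842
78 650.5502125747695 -179.76260414851438
bar [465.5 248.9 146.5] 5.761010770767319 [476.3 119.5 158.9] 2.658516428135054 mid [470.9 184.2 152.7] len 130.38165979744184 dir 94.75566462123332
zfix [ 572.7 -192.3] 9.4578628356873 96.234375 rim 656.5019718643425 -178.32034580904627
top only [ 571.5 -189.7] 8.15289246101485 43.5625 rim 655.6492895066566 -177.6231265729151
```

```bash
python3 - <<'E'
from h import *
t=eyes.read_camera("top");im=t['pixels'].astype(float)
w=np.radians(8.5)
for off in(-15,0,15):
  for h in range(-12,112,4):
    X=np.array([572,-190.5,69.])+h*np.array([np.cos(w),np.sin(w),0])+off*np.array([-np.sin(w),np.cos(w),0])
    if off: X[2]=36.5+28.8
    r,c=proj(t,X)[0];v=cv2.getRectSubPix(t['pixels'],(1,1),(float(c),float(r)))[0,0];print(h,v,end='; ')
  print()
E
```

```text
-12 [216 163 110]; -8 [191 147 105]; -4 [145 123 106]; 0 [74 70 88]; 4 [23 30 72]; 8 [18 26 76]; 12 [14 25 77]; 16 [20 30 80]; 20 [17 27 80]; 24 [20 27 81]; 28 [33 39 86]; 32 [ 59  63 101]; 36 [53 56 97]; 40 [25 33 83]; 44 [18 27 81]; 48 [21 30 82]; 52 [17 27 82]; 56 [18 28 83]; 60 [21 29 84]; 64 [19 29 83]; 68 [17 28 84]; 72 [39 43 90]; 76 [ 81  80 112]; 80 [ 91  89 116]; 84 [134 116 121]; 88 [191 146 108]; 92 [204 152 102]; 96 [194 145  98]; 100 [176 129  87]; 104 [136  95  61]; 108 [120  80  51]; 
-12 [229 177 121]; -8 [207 165 126]; -4 [171 156 145]; 0 [132 125 136]; 4 [ 46  53 104]; 8 [ 26  36 103]; 12 [ 31  42 108]; 16 [ 29  40 106]; 20 [ 26  39 105]; 24 [ 30  41 107]; 28 [ 38  48 108]; 32 [ 75  79 124]; 36 [ 70  75 122]; 40 [ 32  43 106]; 44 [ 29  40 105]; 48 [ 29  39 105]; 52 [ 29  41 107]; 56 [ 31  42 108]; 60 [ 28  39 106]; 64 [ 28  40 106]; 68 [ 30  41 106]; 72 [ 54  60 115]; 76 [ 78  82 129]; 80 [ 75  73 118]; 84 [163 141 137]; 88 [213 172 133]; 92 [212 161 109]; 96 [203 153 103]; 100 [187 141  94]; 104 [149 110  73]; 108 [119  83  54]; 
-12 [165 124  84]; -8 [188 146 109]; -4 [165 150 137]; 0 [116 112 129]; 4 [ 43  52 108]; 8 [ 38  48 117]; 12 [ 44  55 124]; 16 [ 46  57 127]; 20 [ 44  55 125]; 24 [ 42  54 123]; 28 [ 48  59 124]; 32 [ 85  93 143]; 36 [ 83  91 141]; 40 [ 47  58 123]; 44 [ 40  51 120]; 48 [ 38  51 119]; 52 [ 37  49 118]; 56 [ 38  50 118]; 60 [ 36  49 116]; 64 [ 36  48 117]; 68 [ 37  48 116]; 72 [ 60  68 124]; 76 [ 93 100 142]; 80 [ 84  87 130]; 84 [164 147 145]; 88 [213 172 135]; 92 [212 160 109]; 96 [202 152 102]; 100 [177 132  89]; 104 [145 109  74]; 108 [134 100  68];
```

```bash
python3 -m inch '[[[0.1,0.7,-0.2],0,-1],[[0.1,0.7,0],0,-1],[[0.1,0.7,0],0,-1],[[0.1,0.7,0],0,-1],[[0.05,0.7,0],0,-1],[[0,0.7,0],0,-1],[[0,0.6,0.3],0,-1],[[0,0.3,0.3],0,-1],[[0,0,0.3],0,-1],[[0,0,0.1],0,-1]]'; python3 go.py 658 -177.5 38 -81.5
```

```text
t: 18.35
eef_pos: [655.5, -177.3, 138.0]
tcp_rot: [-3.14, 0.002, 0.134]
ft_force: [0.3, 0.2, -0.1]
opening: 1.001
grip_force: 0.0
t 18.35 tcp [ 655.537 -177.287  137.963] grasp [ 655.579 -177.305  156.763] close dir deg -82.34827173766872 j [-0.361  0.644  1.491  0.     1.009  1.076] F [ 0.254  0.236 -0.147] op 1.000735819856694 0.0
shift units in tool axes now [0.044 0.011 1.979] turned-frame basis follows
turn units -0.16965434753374495 -> check close dir -81.50000116391901 shift units after turn [0.044 0.012 1.979]
```

```bash
python3 -m inch '[[[0.02,0,0.6],-0.1,-1],[[0.02,0,0.6],-0.1,-1],[[0,0,0.5],0,-1],[[0,0,0.28],0,-1],[[0,0,0],0,-0.2],[[0,0,0],0,-0.3],[[0,0,0],0,-0.32],[[0,0,0],0,-0.335],[[0,0,0],0,-0.34],[[0,0,0],0,-0.34]]'; python3 go.py
```

```text
t: 19.6
eef_pos: [658.6, -178.3, 21.2]
tcp_rot: [3.141, -0.0, 0.15]
ft_force: [-0.7, 0.8, 3.4]
opening: 0.67
grip_force: 5.4
t 19.6 tcp [ 658.64  -178.286   21.188] grasp [ 658.631 -178.281   39.988] close dir deg -81.38451456567331 j [-0.361  0.786  1.559 -0.     0.796  1.059] F [-0.705  0.824  3.44 ] op 0.6697572686076508 5.426540628031944
```

```bash
python3 -m inch '[[[0,0,0],0,-0.337],[[0,0,0],0,-0.337],[[0,0,0],0,-0.337],[[0,0,-0.05],0,-0.337],[[0,0,-0.05],0,-0.337],[[0,0,-0.05],0,-0.337],[[0,0,-0.05],0,-0.337],[[0,0,0],0,-0.337],[[0,0,0],0,-0.337],[[0,0,0],0,-0.337]]'; python3 v.py 6
```

```text
t: 20.85
eef_pos: [658.8, -178.2, 33.0]
tcp_rot: [3.141, -0.001, 0.15]
ft_force: [0.9, 0.8, 0.6]
opening: 0.669
grip_force: 11.4
fallen_cup [([233.3, 305.3], 0.69)]
fallen_cup_rim [([220.2, 320.8], 0.75)]
```

```bash
python3 -m inch '[[[0,0,-0.05],0,-0.337],[[0,0,-0.05],0,-0.337],[[0,0,-0.05],0,-0.337],[[0,0,-0.05],0,-0.337],[[0,0,-0.05],0,-0.337],[[0,0,-0.05],0,-0.337],[[0,0,-0.05],0,-0.337],[[0,0,-0.05],0,-0.337],[[0,0,0],0,-0.337],[[0,0,0],0,-0.337]]'; python3 v.py 7
```

```text
t: 22.25
eef_pos: [658.5, -178.2, 56.8]
tcp_rot: [3.142, 0.0, 0.15]
ft_force: [-0.5, -0.3, -2.3]
opening: 0.673
grip_force: 11.7
fallen_cup [([236.9, 308.5], 0.6)]
fallen_cup_rim [([215.0, 320.0], 0.54)]
```

View pics/v7.png

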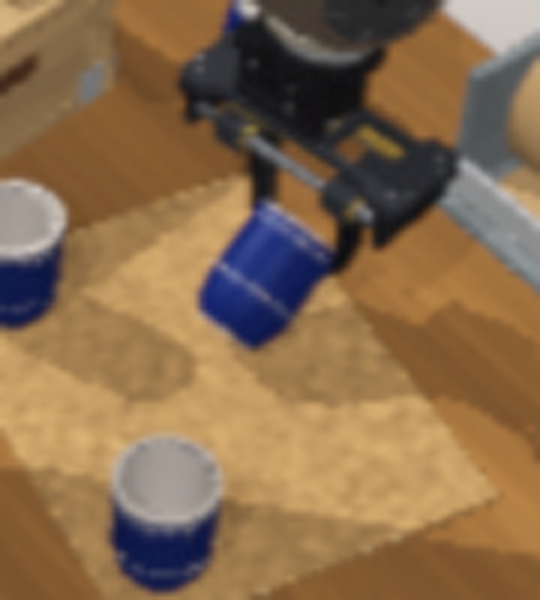

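It works: the cup now hangs tilted about 45° from the rim, with its foot at about (235,335) near the board. I'll keep raising it.

```bash
python3 -m inch '[[[0,0,-0.05],0,-0.337],[[0,0,-0.05],0,-0.337],[[0,0,-0.05],0,-0.337],[[0,0,-0.05],0,-0.337],[[0,0,-0.05],0,-0.337],[[0,0,-0.05],0,-0.337],[[0,0,0],0,-0.337],[[0,0,0],0,-0.337],[[0,0,0],0,-0.337],[[0,0,0],0,-0.337]]'; python3 v.py 8
```

```text
t: 23.65
eef_pos: [658.5, -178.2, 74.7]
tcp_rot: [-3.142, 0.0, 0.15]
ft_force: [-0.4, -0.5, -2.1]
opening: 0.67
grip_force: 11.7
fallen_cup [([233.8, 307.1], 0.55)]
fallen_cup_rim [([212.1, 320.1], 0.77)]
```

View pics/v8.png

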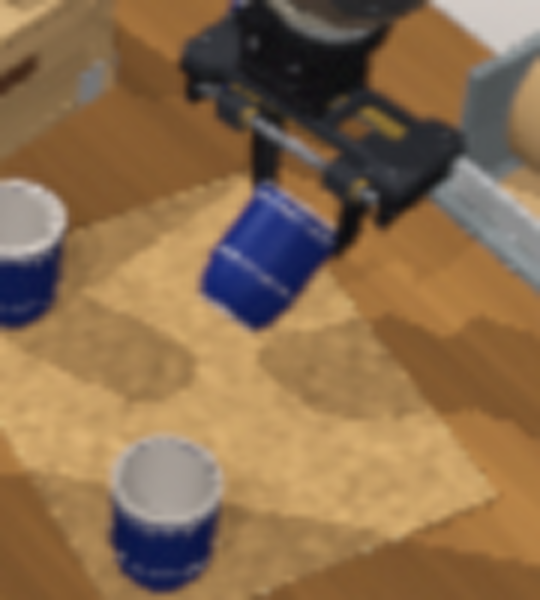

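```bash
python3 -m inch '[[[0,0,0],0,-0.338],[[0,0,0],0,-0.338],[[0,0,0],0,-0.338],[[0,0,0],0,-0.339],[[0,0,0],0,-0.339],[[0,0,0],0,-0.339],[[0,0,0],0,-0.339],[[0,0,0],0,-0.339],[[0,0,0],0,-0.339],[[0,0,0],0,-0.339]]'; python3 v.py 9
```

```text
t: 25.05
eef_pos: [658.5, -178.2, 74.8]
tcp_rot: [3.142, 0.0, 0.15]
ft_force: [-0.2, -0.0, -2.1]
opening: 0.67
grip_force: 7.9
fallen_cup [([232.2, 312.7], 0.84)]
fallen_cup_rim [([212.8, 321.4], 0.72)]
```

```bash
python3 -m inch '[[[0,0,0],0,-0.34],[[0,0,0],0,-0.34],[[0,0,0],0,-0.34],[[0,0,0],0,-0.34],[[0,0,0],0,-0.341],[[0,0,0],0,-0.341],[[0,0,0],0,-0.341],[[0,0,0],0,-0.341],[[0,0,0],0,-0.341],[[0,0,0],0,-0.341]]'; python3 v.py 10
```

```text
t: 26.45
eef_pos: [658.5, -178.2, 74.8]
tcp_rot: [3.141, -0.0, 0.15]
ft_force: [0.4, -0.4, -0.5]
opening: 0.672
grip_force: 4.1
fallen_cup [([232.6, 312.2], 0.65)]
fallen_cup_rim [([212.5, 317.7], 0.6)]
```

```bash
cat > tilt.py <<'E'
from h import *
from scipy.optimize import minimize
s=eyes.read_camera("side");st=env.state();p0=np.array(st['eef_pos'])+[0,0,18.8]
L=[a for a in eyes.cut_out("fallen_cup",s) if 205<a['centre'][0]<250 and 290<a['centre'][1]<335]
k=L[0]['mask'].astype(np.uint8);print(L[0]['score'],k.sum(),L[0]['centre'])
th=np.linspace(0,2*np.pi,40);w=np.radians(8.5);b=np.array([-np.sin(w),np.cos(w),0])
def cost(v):
    ph=v[0]/20;a=np.array([np.cos(w)*np.cos(ph),np.sin(w)*np.cos(ph),np.sin(ph)]);n=np.cross(a,b);o=p0-a*v[1]+np.array([0,v[2]*0,0]);P=[]
    for h,r in((0,24),(28,32.5),(85,32.5)): P+=[o+a*h+r*(b*np.cos(q)+n*np.sin(q)) for q in th]
    q=proj(s,P)[:,::-1];S=8;hull=cv2.convexHull(((q-[270,180])*S+S/2-.5).astype(np.float32)).round().astype(np.int32)
    im=np.zeros((100*S,100*S),np.uint8);cv2.fillConvexPoly(im,hull,1)
    return (im^cv2.resize(k[180:280,270:370],None,fx=S,fy=S,interpolation=cv2.INTER_NEAREST)).sum()/64
B=min(((cost([np.radians(d)*20,g,0]),d,g) for d in range(0,115,3) for g in range(66,92,4)))
print('resid,tilt deg,axial grip',B)
for d in range(40,111,10): print(d,round(min(cost([np.radians(d)*20,g,0]) for g in range(66,92,4))),end=' ')
ph=np.radians(B[1]);print('lowest point z',p0[2]-B[2]*np.sin(ph)-24*abs(np.cos(ph)))
E
python3 tilt.py
```

```text
0.75 347 [225.1, 316.9]
resid,tilt deg,axial grip (np.float64(55.625), 63, 90)
40 120 50 82 60 58 70 77 80 139 90 207 100 273 110 333 lowest point z 2.528142421091344
```

Tilt is about 63° with the foot edge on the board. Next I'll drag the rim toward the robot, so friction at the foot turns the cup upright.

```bash
python3 -m inch '[[[0,0,0],0,-0.34],[[-0.07,0,0],0,-0.34],[[-0.07,0,0],0,-0.34],[[-0.07,0,0],0,-0.34],[[-0.07,0,0],0,-0.34],[[-0.07,0,0.01],0,-0.34],[[-0.07,0,0.01],0,-0.34],[[-0.07,0,0.02],0,-0.34],[[-0.07,0,0.02],0,-0.34],[[0,0,0],0,-0.34]]'; python3 tilt.py
```

```text
t: 27.95
eef_pos: [624.8, -183.5, 71.9]
tcp_rot: [3.141, 0.0, 0.15]
ft_force: [-1.3, -0.2, 5.5]
opening: 0.673
grip_force: 6.2
0.72 357 [227.8, 314.1]
resid,tilt deg,axial grip (np.float64(55.171875), 78, 90)
40 130 50 111 60 92 70 69 80 56 90 113 100 187 110 256 lowest point z -2.3251558547786253
```

```bash
python3 -m inch '[[[-0.06,0,0],0,-0.34],[[-0.06,0,0],0,-0.34],[[-0.06,0,0],0,-0.34],[[-0.06,0,0],0,-0.34],[[-0.05,0,0],0,-0.34],[[0,0,0.02],0,-0.34],[[0,0,0.02],0,-0.34],[[0,0,0.02],0,-0.34],[[0,0,0],0,-0.34],[[0,0,0],0,-0.34]]'; python3 tilt.py; python3 v.py 11
```

```text
t: 29.3
eef_pos: [609.2, -186.0, 69.2]
tcp_rot: [3.14, -0.004, 0.15]
ft_force: [2.7, 2.8, 12.1]
opening: 0.673
grip_force: 8.4
0.79 317 [226.8, 313.3]
resid,tilt deg,axial grip (np.float64(66.46875), 93, 90)
40 168 50 162 60 152 70 131 80 101 90 70 100 93 110 166 lowest point z -3.1543268086155107
fallen_cup [([235.1, 311.0], 0.78)]
fallen_cup_rim []
```

View pics/v11.png

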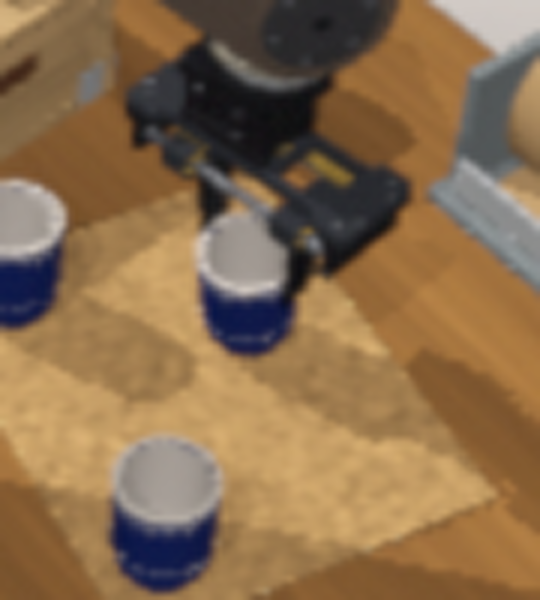

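The cup now stands mouth-up at (245,285), about upright. I'll relieve the press, open slowly and withdraw straight up.

```bash
python3 -m inch '[[[0,0,-0.02],0,-0.34],[[0,0,-0.01],0,-0.342],[[0,0,0],0,-0.345],[[0,0,0],0,-0.35],[[0,0,0],0,-0.37],[[0,0,0],0,-0.4],[[0,0,0],0,-0.5],[[0,0,0],0,-0.7],[[0,0,0],0,-0.9],[[0,0,0],0,-1]]'; python3 -m inch '[[[0,0,-0.2],0,-1],[[0,0,-0.5],0,-1],[[0,0,-0.8],0,-1],[[0,0,-0.9],0,-1],[[0,0,-0.8],0,-1],[[0,-0.4,-0.2],1,-1],[[0,-0.7,0],1,-1],[[0,-0.8,0],1,-1],[[0,-0.8,0],1,-1],[[0,-0.8,0],1,-1]]'; python3 go.py 471 184 155 5
```

```text
t: 30.8
eef_pos: [608.1, -185.8, 69.4]
tcp_rot: [3.142, 0.0, 0.15]
ft_force: [-0.2, -1.2, 0.4]
opening: 0.976
grip_force: 0.0
t: 32.05
eef_pos: [617.6, 24.1, 274.6]
tcp_rot: [-3.141, -0.001, -0.289]
ft_force: [0.5, 0.1, 0.5]
opening: 1.002
grip_force: 0.0
t 32.05 tcp [617.601  24.092 274.642] grasp [617.58   24.096 293.442] close dir deg -106.55224400119094 j [-0.068  0.429  1.498 -0.     1.213  1.792] F [0.472 0.084 0.525] op 1.0016766724976098 0.0
shift units in tool axes now [-3.104 -1.858  2.304] turned-frame basis follows
turn units 13.689551199761809 -> check close dir -174.99999506819117 shift units after turn [-2.869  2.204  2.304]
```

```bash
python3 -m inch '[[[0,0,0],-1,-1],[[0,0,0],-1,-1],[[0,0,0],-1,-1],[[0,0,0],-1,-1],[[0,0,0],-1,-1],[[0,0,0],-1,-1],[[0,0,0],-1,-1],[[0,0,0],-1,-1],[[0,0,0],-1,-1],[[0,0,0],-1,-1]]';  python3 -m inch '[[[0,0,0],-1,-1],[[0,0,0],-1,-1],[[0,0,0],-1,-1],[[0,0,0],-1,-1],[[0,0,0],-1,-1],[[0,0,0],-1,-1],[[0,0,0],-1,-1],[[0,0,0],-1,-1],[[0,0,0],-1,-1],[[0,0,0],-1,-1]]'; python3 go.py 472 181 230 8; python3 - <<'E'
from h import *
np.set_printoptions(precision=1,suppress=True)
s=eyes.read_camera("side");t=eyes.read_camera("top")
for n in("cup_left","fallen_cup","lid_bar","lid_hinge"):
  for p in (s,t): print(n,[(np.round(q['centre'],1).tolist(),round(q['score'],2)) for q in eyes.spot_point(n,p)])
for e in ((230.4,161.3),(225,203.8)): print(atz(t,e,155))
a=cv2.resize(s['pixels'][150:290,200:360,::-1],(640,560),interpolation=cv2.INTER_CUBIC);cv2.imwrite('pics/z.png',a)
E
```

```text
t: 33.3
eef_pos: [617.6, 22.6, 274.4]
tcp_rot: [3.141, -0.001, 0.59]
ft_force: [1.0, 0.4, 0.6]
opening: 1.001
grip_force: 0.0
t: 34.55
eef_pos: [617.7, 22.6, 274.4]
tcp_rot: [3.141, 0.0, 1.462]
ft_force: [0.0, -0.4, -0.0]
opening: 1.0
grip_force: 0.0
t 34.55 tcp [617.654  22.59  274.354] grasp [617.64   22.592 293.154] close dir deg -6.212541267830314 j [-0.07   0.429  1.498 -0.     1.213  0.038] F [ 0.007 -0.449 -0.048] op 1.0000592583953825 0.0
shift units in tool axes now [ 2.362 -2.7    1.05 ] turned-frame basis follows
turn units -2.8425082535660637 -> check close dir 8.000003971054104 shift units after turn [ 2.953 -2.037  1.05 ]
cup_left [([232.2, 273.8], 0.7)]
cup_left [([224.5, 271.1], 0.67)]
fallen_cup [([225.6, 235.6], 0.82), ([262.5, 387.0], 0.79), ([236.7, 312.9], 0.77), ([336.6, 287.7], 0.7), ([367.8, 319.7], 0.58)]
fallen_cup [([294.6, 399.9], 0.88), ([185.3, 303.6], 0.71), ([281.5, 443.6], 0.67), ([140.8, 390.2], 0.61), ([258.8, 241.0], 0.6), ([260.7, 107.7], 0.24)]
lid_bar [([170.5, 226.0], 0.65)]
lid_bar [([225.0, 180.9], 0.65)]
lid_hinge [([160.0, 263.7], 0.72), ([234.6, 273.6], 0.53)]
lid_hinge [([174.3, 181.0], 0.56)]
[462.3 248.3 155. ]
[475.5 120.8 155. ]
```

View pics/z.png

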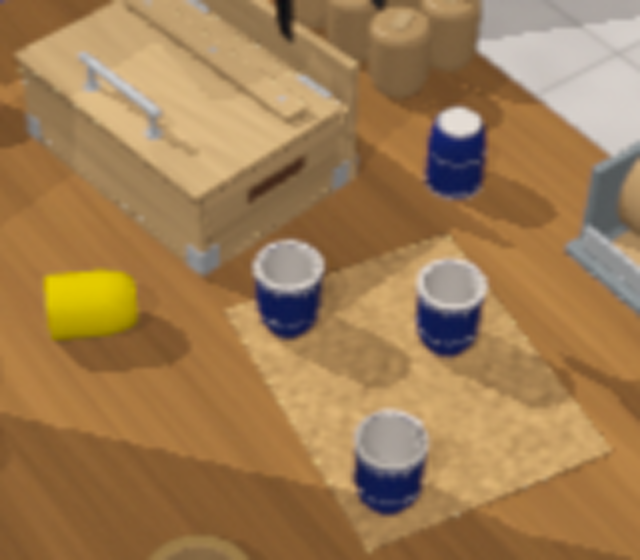

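All three cups stand upright on the board; the restored one is at (450,305). Now for the bar, at (120,85) in this crop.

```bash
python3 -m inch '[[[0,0,0],-0.9,-1],[[0,0,0],-0.9,-1],[[0,0,0],-0.9,-1],[[0.5,-0.3,0.1],0,-1],[[0.5,-0.35,0.1],0,-1],[[0.5,-0.35,0.2],0,-1],[[0.5,-0.35,0.2],0,-1],[[0.5,-0.35,0.2],0,-1],[[0.4,-0.3,0.2],0,-1],[[0.1,-0.06,0],0,-1]]'; python3 go.py 470 184 156 7
```

```text
t: 36.3
eef_pos: [471.7, 186.7, 213.0]
tcp_rot: [-3.14, 0.0, 1.696]
ft_force: [0.2, -0.1, -0.3]
opening: 1.0
grip_force: 0.0
t 36.3 tcp [471.689 186.702 213.048] grasp [471.712 186.709 231.848] close dir deg 7.200049495350855 j [ 0.247  0.327  1.844 -0.     0.972  0.121] F [ 0.154 -0.071 -0.296] op 1.0000618543801574 0.0
shift units in tool axes now [-0.041 -0.032  1.264] turned-frame basis follows
turn units 0.04000989907017072 -> check close dir 6.999999851008751 shift units after turn [-0.041 -0.032  1.264]
```

```bash
python3 -m inch '[[[-0.02,-0.02,0.4],0,-1],[[-0.02,-0.01,0.4],0,-1],[[0,0,0.3],0,-1],[[0,0,0.16],0,-1],[[0,0,0],0,-0.2],[[0,0,0],0,0.2],[[0,0,0],0,0.5],[[0,0,0],0,0.7],[[0,0,0],0,0.8],[[0,0,0],0,0.9]]'; python3 -m inch '[[[0,0,0],0,1],[[0,0,0],0,1],[[0,0,0],0,1],[[0,0,0],0,1],[[0,0,0],0,1],[[0,0,0],0,1],[[0,0,0],0,1],[[0,0,0],0,1],[[0,0,0],0,1],[[0,0,0],0,1]]'; python3 go.py
```

```text
t: 37.55
eef_pos: [471.4, 183.3, 137.8]
tcp_rot: [3.141, 0.0, 1.695]
ft_force: [0.1, -0.1, 0.3]
opening: 0.427
grip_force: 0.0
t: 38.8
eef_pos: [471.2, 183.3, 137.8]
tcp_rot: [-3.141, 0.0, 1.695]
ft_force: [-2.6, 0.3, 1.0]
opening: 0.109
grip_force: 30.0
t 38.8 tcp [471.222 183.25  137.774] grasp [471.226 183.252 156.574] close dir deg 7.120267081385059 j [ 0.24   0.425  1.933 -0.     0.783  0.116] F [-2.572  0.333  0.956] op 0.1085400647464633 29.998331665992737
```

```bash
python3 -m inch '[[[0,0.04,-0.15],0,1],[[0,0.05,-0.14],0,1],[[0,0.06,-0.14],0,1],[[0,0.06,-0.14],0,1],[[0,0.08,-0.13],0,1],[[0,0.08,-0.13],0,1],[[0,0.09,-0.13],0,1],[[0,0.09,-0.12],0,1],[[0,0.1,-0.12],0,1],[[0,0.1,-0.11],0,1]]'; python3 go.py
```

```text
t: 40.05
eef_pos: [514.5, 188.3, 217.3]
tcp_rot: [-3.138, 0.001, 1.695]
ft_force: [-13.1, -5.8, 7.6]
opening: 0.109
grip_force: 30.0
t 40.05 tcp [514.462 188.318 217.341] grasp [514.533 188.344 236.141] close dir deg 7.136083951150723 j [ 0.231  0.38   1.743 -0.001  1.022  0.106] F [-13.141  -5.761   7.569] op 0.10933215035324992 29.9986132979393
```

Grip holds with a mild outward radial force (about 15 N), so I'll shift the path slightly outward for the second half.

```bash
python3 -m inch '[[[0,0.08,-0.14],0,1],[[0,0.11,-0.11],0,1],[[0,0.12,-0.1],0,1],[[0,0.12,-0.09],0,1],[[0,0.13,-0.08],0,1],[[0,0.13,-0.08],0,1],[[0,0.14,-0.07],0,1],[[0,0.14,-0.06],0,1],[[0,0.14,-0.05],0,1],[[0,0.14,-0.05],0,1]]'; cat > lid.py <<'E'
from h import *
s0=env.state();R=Ro.from_euler('xyz',s0['tcp_rot']).as_matrix();g=np.array(s0['eef_pos'])+R@[0,0,-18.8]
# bar at shut was (471.2,183.3) along closing dir; hinge = bar+170 along it, z 110.5
d=np.array([np.cos(np.radians(7.1)),np.sin(np.radians(7.1))]);u=(g[:2]-[471.2,183.3])@d-170;z=g[2]-110.5
print('radius',np.hypot(u,z),'expected',np.hypot(170,45),'lid deg',np.degrees(np.arctan2(z,-u)-np.arctan2(45,170)),'t',s0['t'],'F',s0['ft_force'])
E
python3 lid.py
```

```text
t: 41.3
eef_pos: [590.9, 197.3, 266.8]
tcp_rot: [-3.142, 0.002, 1.695]
ft_force: [0.1, -6.8, -5.2]
opening: 0.105
grip_force: 30.0
radius 181.92753407766833 expected 175.85505395068975 lid deg 59.394860431145766 t 41.3 F [ 0.10489157 -6.77937195 -5.22095456]
```

```bash
python3 -m inch '[[[0,0.03,0],0,1],[[0,0.03,0],0,1],[[0,0,0.02],0,1],[[0,0,0.02],0,1],[[0,0,0],0,1],[[0,0,0],0,1],[[0,0,0],0,1],[[0,0,0],0,1],[[0,0,0],0,1],[[0,0,0],0,1]]'; python3 lid.py; python3 - <<'E'
from h import *
s=eyes.read_camera("side");w=np.radians(7.1);a=np.array([np.cos(w),np.sin(w),0]);b=np.array([-a[1],a[0],0]);H=np.array([471.2,183.3,110.5])+170*a
for n in("fallen_cup","cup_left","cup_right"): print(n,[np.round(q['centre'],1).tolist() for q in eyes.spot_point(n,s) if 220<q['centre'][0]<285 and 260<q['centre'][1]<330])
L=eyes.cut_out("lid_bar",s)[:2]
for m in L:
    k=np.array(m['mask']).astype(np.uint8);print(m['score'],k.sum(),m['centre'])
    for th in range(0,85,6):
        t=np.radians(th);f=-a*np.cos(t)+np.array([0,0,np.sin(t)]);n=a*np.sin(t)+np.array([0,0,np.cos(t)])
        P=[H+f*r+b*y+n*zz for r in(0,198) for y in(-152,152) for zz in(0,10)]
        im=np.zeros((420,560),np.uint8);cv2.fillConvexPoly(im,cv2.convexHull(proj(s,P)[:,::-1].astype(np.float32)).round().astype(np.int32),1)
        print(th,'iou %.2f out %d'%((im&k).sum()/(im|k).sum(),(k&(1-im)).sum()),end='; ')
    print()
E
```

```text
t: 42.55
eef_pos: [594.9, 197.8, 267.7]
tcp_rot: [3.137, 0.001, 1.695]
ft_force: [-5.8, -8.2, 19.8]
opening: 0.106
grip_force: 30.0
radius 181.76933440155292 expected 175.85505395068975 lid deg 60.65105109965423 t 42.55 F [-5.7951519  -8.20531445 19.80455408]
fallen_cup [[236.4, 311.2]]
cup_left [[232.1, 272.8]]
cup_right [[276.3, 296.6]]
0.98 604 [151.3, 251.6]
0 iou 0.02 out 537; 6 iou 0.02 out 537; 12 iou 0.03 out 521; 18 iou 0.04 out 521; 24 iou 0.04 out 521; 30 iou 0.05 out 506; 36 iou 0.06 out 506; 42 iou 0.08 out 506; 48 iou 0.13 out 487; 54 iou 0.35 out 329; 60 iou 0.74 out 5; 66 iou 0.52 out 30; 72 iou 0.38 out 61; 78 iou 0.30 out 87; 84 iou 0.25 out 102;
```

Lid mask fits best at 60° and the cups have not moved. I'll relieve the vertical load slightly, then check.

```bash
python3 -m inch '[[[0,0,-0.02],0,1],[[0,0,-0.01],0,1],[[0,0,0],0,1],[[0,0,0],0,1],[[0,0,0],0,1],[[0,0,0],0,1],[[0,0,0],0,1],[[0,0,0],0,1],[[0,0,0],0,1],[[0,0,0],0,1]]'; python3 lid.py; python3 -c "from cell import env;print(env.job_done())"
```

```text
t: 44.05
eef_pos: [594.6, 197.8, 267.7]
tcp_rot: [3.139, 0.001, 1.695]
ft_force: [-3.0, -6.5, 8.5]
opening: 0.103
grip_force: 30.0
radius 181.87534064056632 expected 175.85505395068975 lid deg 60.59740086157989 t 44.05 F [-2.96114478 -6.48094018  8.46345102]
the job is handed in; nothing more can be done
None
```

The fallen cup stands mouth up on the cork board, released, after slipping once from the grip from about 15 mm; the lid is held by its bar at about 60°, and the job was handed in at 44 s.

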